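# Clamp the utensil rail and hang up the mug

## Robot

A 6-joint arm with a two-finger parallel gripper is mounted at the origin on the work surface. World frame = base frame: x ahead of the robot, y to its left, z up, the work surface at z = 0. Lengths are in m, angles in rad, forces in N, time in s.
With the tool pointing down it reaches from about 0.375 to 0.975 m from the base axis. Payload 3.8 kg.
Tool frame: the origin (TCP) lies midway between the tips of the shut fingers; the grasp point (between the pads) lies 19 mm behind it; z points along the fingers, y is the line along which they close (so a half turn about z gives the same grasp; the last joint's range is limited). The gripper opens to 85 mm and grips with 20 to 120 N. Pads are 22 mm wide; open, the fingers measure 114 mm over their backs; the gripper's body (76 mm by 85 mm) begins 54 mm behind the grasp point. The pads swing forward as they close: fully open they stand 13 mm farther back than shut.
Start: joints at [1.259, 0.264, 1.604, -0, 1.274, -0.037], TCP at [0.183, 0.65, 0.231] pointing down, gripper open.
Joint ranges: [-2.63, 2.63], [-0.94, 2.18], [0.31, 2.57], [-1.31, 4.45], [0, 2.66], [-2.55, 2.55]. Speed limits (rad/s): [2.57, 2.57, 3.14, 3.14, 3.14, 3.14].

## Interface

Orientations are given as a rotation vector (axis times angle).
In Python, from workcell import bot, read_camera, camera_info, ticket gives the robot as it stands.
- The arm moves only by the tool servo_tool, never from a script. Its argument "targets" is a list of rows, each an object of numbers: "hand": the closure, from -1 (fully open) to 1 (shut); "x", "y", "z": the shift along the tool's x, y, z as a fraction of full scale; "roll": the turn about the tool's z as a fraction of full scale. In form: [{"hand": .., "x": .., "y": .., "z": .., "roll": ..}, ...]. A call has 1 to 10 rows; each row is the pose to reach, as a shift and turn from the pose commanded when the call began, along the tool's axes at that moment, turning the shorter way round; what a row does not reach only later rows make up. Full scale, the value 1, is 50 cm for a shift and 180 degrees for a turn. A row lasts 1/12 s, in which the tool goes at most 41.7 mm and 7.16 degrees, less where a joint would pass 70% of its speed; a pose out of reach is approached as far as the arm can. A call with a number of a shift or a turn outside -1 to 1 is refused whole. A call with a gripper value outside its range is refused whole. The fingers move at their own pace and stop on an object; "grip_force" is the grip in N (left out, the last holds). Time passes only in rows, so rows that repeat a pose let the fingers close. It gives the time, the measured TCP pose, the force, the opening and the grip force at its end, in the units of the state.
- bot.read_state(): the state, without advancing time (a new reading comes with each control period).
- read_camera(name): name is "side" or "top"; returns the picture (480x640x3 uint8, red, green, blue); there is no depth.
- camera_info(name): a dict with "fx", "fy", "cx", "cy" (pixels), "eye" and "orientation" of the camera in the world. Camera axes: x right, y down, z forward; pixel columns grow to the right and rows downward; lengths in m; the calibration is good to about 2 mm. A picture is of the moment at which its call begins. camera_info takes no time and is no camera call.
- ticket.finish_job(): hands the job in; it is judged then, once.
The state is a dict: "time": time; "q": joint angles; "joint_vel": joint speeds; "joint_torque": joint torques, N m; "tool_pos": TCP position; "tcp_rot": TCP orientation; "wrist_force": force on the tool from outside, world axes, zero at the start; "torque": the same for the moment, N m; "width": opening from 0.0 (shut) to 1.0 (fully open); "grip_force": force on a finger pad.
Only numpy, scipy, OpenCV 4.12 (cv2) and the standard library are available. Lean on these libraries where they do the work, as an engineer would, in place of code of your own. Each camera call takes 0.05 s, during which the arm holds its last target. There are 200 camera calls.

## Task

Do up the open clamp of the utensil rail: swing its hinged half over the tube, then swing its bolt up and push it into the slot until the nut snaps in behind the lip and holds the half down. Then hang the mug by its handle on the rail's hook and leave it hanging at rest, without knocking over or shoving aside the other things.

Things in the scene. Friction and masses are not known exactly. Their poses are not given: they have to be found in the camera images.
- rack: utensil rail, fixed: level steel tube 34 mm across, 400 long (along y), axis 200 above the table, in two aluminium clamps on 25 mm posts at y = -150 and +150, on a foot plate 130 x 420 x 10. Origin: under the middle of the foot plate; x away from the robot (hook and bolts are on the -x side), z up. The clamp at y = +150 is open, the one at -150 is the same, already done up
- cap (a joint): rad; hinged upper half of the open clamp: 0 = closed under the seated nut, grows as it swings up and back, stop at 2.15. Starts at 1.8 to 2.1. Stiff hinge (0.065 N m, half 0.22 kg): a few N at the nose move it and it stays where left; press it down onto the tube. Closed but not bolted it rests at about 0.05 on two springy rubber buffers under its lug, which at 0 push it up with about 9 N
- cap_hinge (a point): hinge axis of the half, at rack (30, 150, 200) mm, along the tube (y); a positive turn takes -x to +z. The half is 36 wide along y: an arch of outer radius 25.5 round the tube's axis, then a flat forked lug, top 9 above the hinge's height when closed, reaching 86 from the hinge
- cap_nose (a point): rounded front lip of the half's forked lug: when closed 78 mm in front of the hinge and 10 above its height. The fork's slot, 12 wide, is open to the front; the lip stands 2 above the nut's seat, with a 45 degree ramp in front of it
- bolt (a joint): rad; swing bolt: 0 = upright in the slot (stop -0.04), grows as it swings out and down to the front, stop 1.35. Starts at 0.95 to 1.3; stays where left (0.05 N m). On the way in its ball-faced nut meets the closed half's ramp at about 0.5; 8 to 15 N at the nut press the half down until, near 0.15, it passes the lip and snaps into its seat, below 0.05, locked (cap then about 0.015)
- bolt_pivot (a point): pivot axis of the swing bolt, at rack (-38, 150, 168) mm, along the tube (y). The bolt is free from the front, from above, from below and from the left
- bolt_nut (a point): middle of the bolt's round knurled steel nut, 59 mm from the pivot along the bolt. Nut 24 across, 50 to 68 from the pivot, ball underside of radius 11 centred at 50; stem 8 thick, from the pivot through the nut to 76
- hook: mug hook on the tube, a flat steel strip 12 mm wide (y) and 4 thick: origin on the tube's axis at rack (0, -10, 200), axes as the rack's. The arm runs to the front (-x) from (-18, 0, 0) to (-92, 0, +8), then turns up to the tip. A mug hung on it swings for about 3 s
- hook_tip (a point): top of the hook's upturned tip, at hook (-103, 0, +28) mm
- mug: the white mug, the only cup with a handle: 68 across, 95 high, wall 6, inner floor 7 up, about 0.28 kg. Origin: centre of its underside, z up, handle at +y. It stands upright; the handle starts pointing to +y of the world within 0.7 rad
- mug_eye (a point): centre of the opening between handle and mug, at mug (0, +47, +49.5); the opening is 27 wide (y from 34 to 61) and 47 high, the handle bar 10 thick, its top bar's underside 23 above this point
- mug_top (a point): centre of the mug's rim, 95 above its underside
- tumbler: white cup without handle, 70 across the rim, 88 high, origin under its centre; bystander that stands near the mug
- jar: glass jar with wooden lid, 62 across, 85 high, origin under its centre; bystander that stands near the mug
- bottle: sauce bottle, 62 across, 200 high, origin under its centre; bystander behind the rail
- salt: wooden salt mill, 42 across, 72 high, origin under its centre; bystander left of the rail
- bowl: white bowl, 116 across, 50 high, origin under its centre; bystander behind the rail
- spoon: steel spoon, 190 long, lying flat in front of the rail; bystander

How it is judged:
By the outcome, as a careful person would: the job done as asked, in the order asked, and still so for the second after the job is handed in, with the robot touching nothing.
It also fails if it takes over 72 s, if anything falls off the work surface, if the arm or the gripper's body presses on something with over 40 N, if the wrist force passes 120 N, or if a joint passes its speed limit or range.

## Working session

There is one attempt and no reset: what is moved stays moved. The work goes in short steps, Python scripts to look and compute and a tool call to move; the robot and the scene stay as the last step left them, time stands still between calls to the robot, and variables do not carry over. Pictures are saved under pics/ and viewed, at most 10 in all, crops included, and the job is handed in when it is done.

Besides the shell and the picture viewer there is one more tool, called as a command line: name --argument value ..., lists and objects as JSON in quotes. servo_tool: Moves the arm, as the interface text tells. Its arguments: {"type":"object","properties":{"targets":{"type":"array"},"grip_force":{"type":"number"}},"required":["targets"]}

```bash
mkdir -p pics; ls
cat > h.py <<'E'
import numpy as np, cv2
from workcell import bot, read_camera, camera_info, ticket
from scipy.spatial.transform import Rotation as R
def cam(n):
    c=camera_info(n); o=np.array(c["orientation"],float)
    M=o if o.shape==(3,3) else (R.from_rotvec(o).as_matrix() if o.size==3 else R.from_quat(o).as_matrix())
    return c,np.array(c["eye"]),M
def ray(n,u,v):
    c,e,M=cam(n); d=M@np.array([(u-c["cx"])/c["fx"],(v-c["cy"])/c["fy"],1]); return e,d/np.linalg.norm(d)
def plane(n,u,v,z):
    e,d=ray(n,u,v); return e+d*(z-e[2])/d[2]
def two(a,b):
    (e1,d1),(e2,d2)=ray("side",*a),ray("top",*b)
    s=np.linalg.lstsq(np.c_[d1,-d2],e2-e1,rcond=None)[0]; p,q=e1+s[0]*d1,e2+s[1]*d2
    return (p+q)/2,np.linalg.norm(p-q)
def proj(n,P):
    c,e,M=cam(n); q=M.T@(np.array(P)-e); return c["cx"]+c["fx"]*q[0]/q[2],c["cy"]+c["fy"]*q[1]/q[2]
def shot(n,f):
    im=read_camera(n); cv2.imwrite(f"pics/{f}.png",im[:,:,::-1]); return im
E
python3 - <<'E'
from h import *
for n in("side","top"): shot(n,n+"0"); print(camera_info(n))
s=bot.read_state(); print({k:np.round(v,3) for k,v in s.items()})
E
```

```text
pics
{'fx': 442.89257602138, 'fy': 442.89257602138, 'cx': 322.5515201962366, 'cy': 236.97331193296424, 'eye': array([0.3133934 , 0.72885757, 0.76270685]), 'orientation': array([-0.43487532,  2.68374949, -1.27146266])}
{'fx': 546.8880633646919, 'fy': 546.8880633646919, 'cx': 322.7357215276097, 'cy': 237.26890273353703, 'eye': array([ 0.30231477, -0.00876643,  1.25718802]), 'orientation': array([-2.24355883,  1.95408369, -0.21579468])}
{'time': np.float64(0.1), 'q': array([ 1.259,  0.265,  1.605,  0.   ,  1.274, -0.037]), 'joint_vel': array([ 0.001,  0.001, -0.004, -0.001, -0.002,  0.001]), 'joint_torque': array([-0.0000e+00, -5.1671e+01, -3.6859e+01, -0.0000e+00,  6.0000e-03,
        0.0000e+00]), 'tool_pos': array([0.183, 0.649, 0.23 ]), 'tcp_rot': array([-4.300e-01, -3.112e+00,  3.000e-03]), 'wrist_force': array([ 0.656, -0.308, -0.216]), 'torque': array([ 0.008,  0.017, -0.003]), 'grip_force': np.float64(0.0), 'width': np.float64(1.003)}
```

View pics/side0.png

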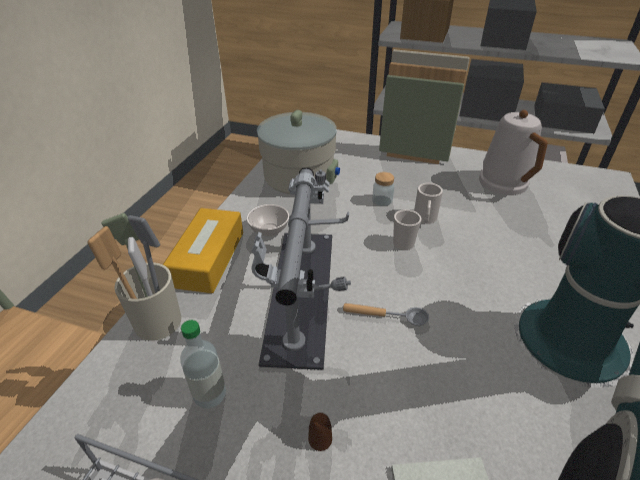

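View pics/top0.png

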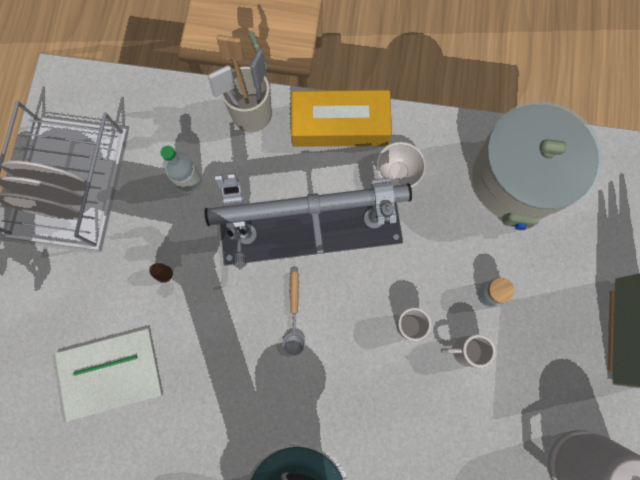

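The side view shows the rail with its open clamp at about (270,270), bolt nut at (342,284), hook tip at (346,216), mug at (428,200) and tumbler at (405,230). The top view shows the tube from (207,216) to (410,193), and the mug at (479,350) with its handle to the left (+y).

Run:
```python
from h import *
t=cv2.imread("pics/top0.png"); s=cv2.imread("pics/side0.png")
a=cv2.resize(t[165:280,195:420],None,fx=3.5,fy=3.5,interpolation=cv2.INTER_CUBIC)
b=cv2.resize(t[300:370,390:500],(314,197),interpolation=cv2.INTER_CUBIC)
c=np.zeros((600,800,3),np.uint8); c[:a.shape[0],:a.shape[1]]=a; c[403:600,:314]=b
d=cv2.resize(s[170:250,380:460],(190,190),interpolation=cv2.INTER_CUBIC); c[405:595,320:510]=d
cv2.imwrite("pics/c1.png",c)
cv2.imwrite("pics/c2.png",cv2.resize(s[160:370,240:360],None,fx=2.85,fy=2.85,interpolation=cv2.INTER_CUBIC))
for n,uv,z in [("top",(207,216),.2),("top",(410,193),.2),("top",(225,264),.01),("top",(402,243),.01),("top",(479,350),.095),("top",(414,324),.088),("top",(501,290),.085)]: print(uv,plane(n,*uv,z).round(3))
print(two((346,216),(320,250)))
```

```text
(207, 216) [0.542 0.252 0.2  ]
(410, 193) [ 0.646 -0.144  0.2  ]
(225, 264) [0.479 0.237 0.01 ]
(402, 243) [ 0.584 -0.162  0.01 ]
(479, 350) [ 0.361 -0.335  0.095]
(414, 324) [ 0.396 -0.196  0.088]
(501, 290) [ 0.494 -0.375  0.085]
(array([0.50140005, 0.01912321, 0.21914135]), np.float64(6.863262407504192e-07))
```

View pics/c1.png

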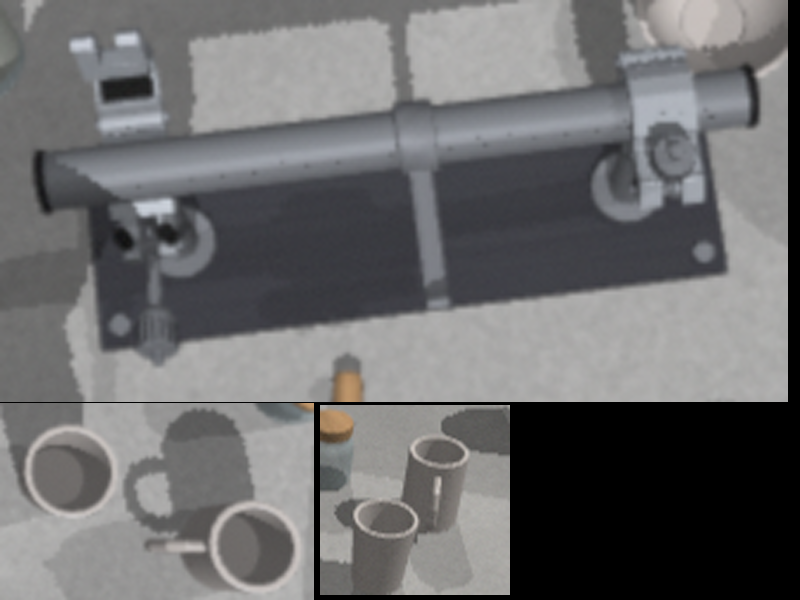

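View pics/c2.png

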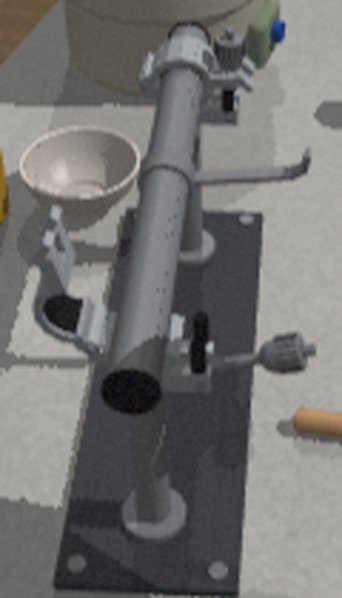

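The crop confirms the plate's front corners in the top view at (224.4,265.3) and (402.7,242.7), tube ends at (207.9,216.4) and (409.9,192.7), the nut at about (240,260) and the cap's fork top at about (225,177). In the side view the nut is at (340,284).

```bash
cat >> h.py <<'E'
O=np.array([.594,.054,0]); YAW=.257
def setrack(o,y):
    global O,YAW; O=np.array(o); YAW=y
def w(p): return O+R.from_euler('z',YAW).apply(np.array(p)/1000)
def rk(p): return R.from_euler('z',-YAW).apply(np.array(p)-O)*1000
def go(p,yaxis=None):
    """tool-axes fractions to reach world point p; roll so that tool y lies along world angle yaxis (mod pi)"""
    s=bot.read_state(); M=R.from_rotvec(s["tcp_rot"]).as_matrix(); f=M.T@(np.array(p)-s["tool_pos"])/.5
    out=f.round(4)
    if yaxis is not None:
        v=M.T@np.array([np.cos(yaxis),np.sin(yaxis),0]); a=np.arctan2(-v[0],v[1]); a=(a+np.pi/2)%np.pi-np.pi/2
        return out,round(a/np.pi,4)
    return out
def st():
    s=bot.read_state(); print("t%.2f"%s["time"],"pos",s["tool_pos"].round(4),"rack",rk(s["tool_pos"]).round(1),"F",s["wrist_force"].round(1),"w%.3f g%.0f q6 %.2f"%(s["width"],s["grip_force"],s["q"][5]))
E
python3 - <<'E'
from h import *
P=lambda x,y:(195+x/3.5,165+y/3.5); S=lambda x,y:(240+x/2.85,160+y/2.85)
cs=[plane("top",*P(103,351),.01),plane("top",*P(727,272),.01)]
sc=[plane("side",*S(55,588),.01),plane("side",*S(240,595),.01),plane("side",*S(263,213),.01)]
print("top corners rack",[rk(c).round(1) for c in cs],"side corners(65|-65,210),(-65,-210)",[rk(c).round(1) for c in sc])
print("tube ends",rk(plane("top",*P(45,180),.2)).round(1),rk(plane("top",*P(752,97),.2)).round(1))
for nm,a,b in [("nut",S(284,353),P(157,332)),("hooktip",S(307,153),P(440,302)),("prongL?",S(57,212),P(83,45)),("clampednut",S(230,42),P(675,148))]:
    p,e=two(a,b); print(nm,rk(p).round(1),p.round(3),"gap%.4f"%e)
t=cv2.imread("pics/top0.png"); B=lambda x,y:(390+x*110/314,300+(y-403)*70/197)
for nm,uv,z in [("mugtop",B(255,546),.095),("handle end",B(148,546),.08),("tumbler",B(70,471),.088),("jar",(501,290),.085),("bottlecap",(168,153),.2),("salt",(161,272),.03),("bowl",(400,165),.05)]:
    p=plane("top",*uv,z); print(nm,p.round(4),rk(p).round(0))
print("mug radius px",plane("top",*B(300,546),.095).round(3),plane("top",*B(210,546),.095).round(3))
st(); print(go(w([115,150,330]),YAW+np.pi/2))
print([np.round(proj("side",w(p)),1) for p in([30,150,200],[-38,150,168])])
E
```

```text
top corners rack [array([-67.7, 208.2,  10. ]), array([ -63.9, -208.4,   10. ])] side corners(65|-65,210),(-65,-210) [array([ 61., 217.,  10.]), array([-67.5, 214.4,  10. ]), array([ -63. , -205.5,   10. ])]
tube ends [ -0.6 203.2 200. ] [   0.5 -204.4  200. ]
nut [-92.1 149.8 182.7] [0.467 0.175 0.183] gap0.0005
hooktip [-101.9  -11.2  224.4] [0.498 0.017 0.224] gap0.0003
prongL? [ 42.1 160.  300.5] [0.594 0.219 0.3  ] gap0.0010
clampednut [ -34.5 -150.7  230.7] [ 0.599 -0.101  0.231] gap0.0044
mugtop [ 0.3591 -0.3358  0.095 ] [-326. -317.   95.]
handle end [ 0.349  -0.2616  0.08  ] [-317. -243.   80.]
tumbler [ 0.3958 -0.1975  0.088 ] [-256. -193.   88.]
jar [ 0.4939 -0.3751  0.085 ] [-206. -390.   85.]
bottlecap [0.6623 0.3552 0.2   ] [143. 274. 200.]
salt [0.438  0.3735 0.03  ] [-70. 349.  30.]
bowl [ 0.759 -0.133  0.05 ] [ 112. -223.   50.]
mug radius px [ 0.364 -0.368  0.095] [ 0.355 -0.303  0.095]
t0.10 pos [0.183  0.649  0.2301] rack [-246.3  680.   230.1] F [ 0.7 -0.3 -0.2] w1.003 g0 q6 -0.04
(array([-1.1603, -0.5476, -0.1988]), np.float64(-0.1693))
[array([272.9, 274.2]), array([310.5, 288.2])]
```

servo_tool --targets '[{"hand": 1,"x": 0,"y": 0,"z": -0.08,"roll": -0.04},{"hand": 1,"x": -0.06,"y": -0.03,"z": -0.15,"roll": -0.08},{"hand": 1,"x": -0.13,"y": -0.06,"z": -0.19,"roll": -0.12},{"hand": 1,"x": -0.2,"y": -0.09,"z": -0.2,"roll": -0.16},{"hand": 1,"x": -0.27,"y": -0.13,"z": -0.2,"roll": -0.17},{"hand": 1,"x": -0.34,"y": -0.16,"z": -0.2,"roll": -0.17},{"hand": 1,"x": -0.41,"y": -0.19,"z": -0.2,"roll": -0.17},{"hand": 1,"x": -0.48,"y": -0.23,"z": -0.2,"roll": -0.17},{"hand": 1,"x": -0.55,"y": -0.26,"z": -0.2,"roll": -0.17},{"hand": 1,"x": -0.6,"y": -0.28,"z": -0.2,"roll": -0.17}]'

```text
time: 0.93
tool_pos: [0.4358, 0.4308, 0.3308]
tcp_rot: [-0.404, 3.116, -0.002]
wrist_force: [-0.4, 0.6, -0.3]
width: -0.001
grip_force: 0.0
```

```bash
sed -i 's/YAW=.257/YAW=.262/' h.py; python3 -c "
from h import *
st(); print(go(w([112,150,330]),YAW+np.pi/2))"
```

```text
t0.93 pos [0.4358 0.4308 0.3308] rack [-55.2 404.9 330.8] F [-0.4  0.6 -0.3] w-0.001 g0 q6 -1.09
(array([-0.3366, -0.5083,  0.0022]), np.float64(-0.0014))
```

servo_tool --targets '[{"hand": 1,"x": -0.05,"y": -0.06,"z": 0,"roll": 0},{"hand": 1,"x": -0.1,"y": -0.12,"z": 0,"roll": 0},{"hand": 1,"x": -0.14,"y": -0.18,"z": 0,"roll": 0},{"hand": 1,"x": -0.19,"y": -0.25,"z": 0,"roll": 0},{"hand": 1,"x": -0.24,"y": -0.32,"z": 0,"roll": 0},{"hand": 1,"x": -0.28,"y": -0.39,"z": 0,"roll": 0},{"hand": 1,"x": -0.32,"y": -0.46,"z": 0,"roll": 0},{"hand": 1,"x": -0.337,"y": -0.508,"z": 0,"roll": 0},{"hand": 1,"x": -0.337,"y": -0.508,"z": 0.08,"roll": 0},{"hand": 1,"x": -0.337,"y": -0.508,"z": 0.142,"roll": 0}]'

```text
time: 1.77
tool_pos: [0.6643, 0.2292, 0.2605]
tcp_rot: [-0.4, 3.112, 0.001]
wrist_force: [0.3, 1.2, -2.0]
width: -0.002
grip_force: 0.0
```

Run:
```python
from h import *
st(); 
a=shot("side","s1")[170:330,220:380]; b=shot("top","t1")[150:280,190:320]
cv2.imwrite("pics/c3.png",np.hstack([cv2.resize(a,(400,400)),cv2.resize(b,(400,400))])[:,:,::-1])
for th in np.arange(2.0,-.01,-.2):
    for L in (62,):
        e=L*np.cos(th)-9.5*np.sin(th); n=L*np.sin(th)+9.5*np.cos(th)
        print(round(th,2),"corner rack x %.1f z %.1f -> TCP x %.1f"%(30-e,200+n,30-e+11))
```

```text
t1.77 pos [0.6643 0.2292 0.2605] rack [113.2 151.  260.5] F [ 0.3  1.2 -2. ] w-0.002 g0 q6 -1.53
2.0 corner rack x 64.4 z 252.4 -> TCP x 75.4
1.8 corner rack x 53.3 z 258.2 -> TCP x 64.3
1.6 corner rack x 41.3 z 261.7 -> TCP x 52.3
1.4 corner rack x 28.8 z 262.7 -> TCP x 39.8
1.2 corner rack x 16.4 z 261.2 -> TCP x 27.4
1.0 corner rack x 4.5 z 257.3 -> TCP x 15.5
0.8 corner rack x -6.4 z 251.1 -> TCP x 4.6
0.6 corner rack x -15.8 z 242.8 -> TCP x -4.8
0.4 corner rack x -23.4 z 232.9 -> TCP x -12.4
0.2 corner rack x -28.9 z 221.6 -> TCP x -17.9
0.0 corner rack x -32.0 z 209.5 -> TCP x -21.0
```

View pics/c3.png

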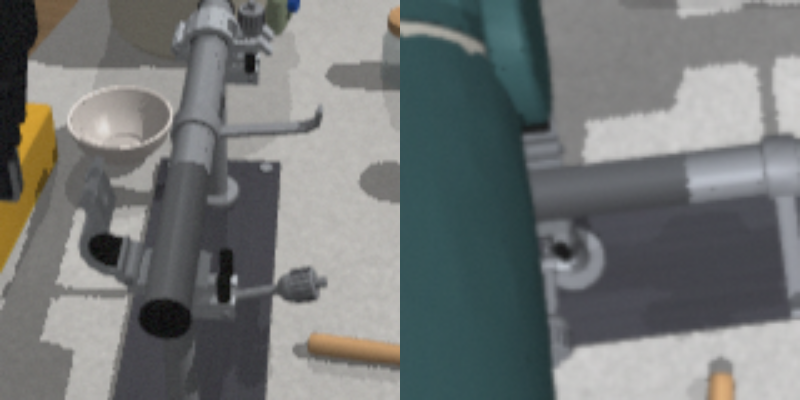

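The fingers are behind the open half, tip at about (222,240) in the side view, and clear of it. Sweep forward.

servo_tool --targets '[{"hand": 1,"x": 0.03,"y": 0,"z": 0.006,"roll": 0},{"hand": 1,"x": 0.06,"y": 0,"z": 0.006,"roll": 0},{"hand": 1,"x": 0.08,"y": 0,"z": 0.006,"roll": 0},{"hand": 1,"x": 0.1,"y": 0,"z": 0.006,"roll": 0},{"hand": 1,"x": 0.12,"y": 0,"z": 0.004,"roll": 0},{"hand": 1,"x": 0.14,"y": 0,"z": 0.002,"roll": 0},{"hand": 1,"x": 0.16,"y": 0,"z": 0.002,"roll": 0},{"hand": 1,"x": 0.18,"y": 0,"z": 0.004,"roll": 0},{"hand": 1,"x": 0.195,"y": 0,"z": 0.01,"roll": 0},{"hand": 1,"x": 0.217,"y": 0,"z": 0.02,"roll": 0}]'

```text
time: 2.7
tool_pos: [0.5567, 0.2033, 0.2505]
tcp_rot: [-0.406, 3.114, 0.0]
wrist_force: [1.7, -0.3, 0.6]
width: 0.006
grip_force: 0.3
```

```bash
python3 -c "
from h import *
st(); print(go(w([-21,150,212])))"
```

```text
t2.70 pos [0.5567 0.2033 0.2505] rack [  2.6 153.8 250.5] F [ 1.7 -0.3  0.6] w0.006 g0 q6 -1.52
[ 0.0472 -0.0078  0.077 ]
```

servo_tool --targets '[{"hand": 1,"x": 0.008,"y": -0.003,"z": 0.007,"roll": 0},{"hand": 1,"x": 0.016,"y": -0.006,"z": 0.015,"roll": 0},{"hand": 1,"x": 0.024,"y": -0.008,"z": 0.025,"roll": 0},{"hand": 1,"x": 0.03,"y": -0.008,"z": 0.036,"roll": 0},{"hand": 1,"x": 0.036,"y": -0.008,"z": 0.048,"roll": 0},{"hand": 1,"x": 0.042,"y": -0.008,"z": 0.06,"roll": 0},{"hand": 1,"x": 0.046,"y": -0.008,"z": 0.07,"roll": 0},{"hand": 1,"x": 0.048,"y": -0.008,"z": 0.076,"roll": 0},{"hand": 1,"x": 0.048,"y": -0.008,"z": 0.08,"roll": 0},{"hand": 1,"x": 0.048,"y": -0.008,"z": 0.08,"roll": 0}]'

```text
time: 3.53
tool_pos: [0.5292, 0.1932, 0.2152]
tcp_rot: [0.405, -3.104, -0.001]
wrist_force: [-28.9, -3.6, 35.7]
width: -0.001
grip_force: 22.5
```

```bash
python3 -c "
from h import *
st(); shot('side','s2')
cv2.imwrite('pics/c4.png',cv2.resize(cv2.imread('pics/s2.png')[200:330,220:380],None,fx=4,fy=4))"
```

```text
t3.53 pos [0.5292 0.1932 0.2152] rack [-26.6 151.2 215.2] F [-28.9  -3.6  35.7] w-0.001 g23 q6 -1.53
```

View pics/c4.png

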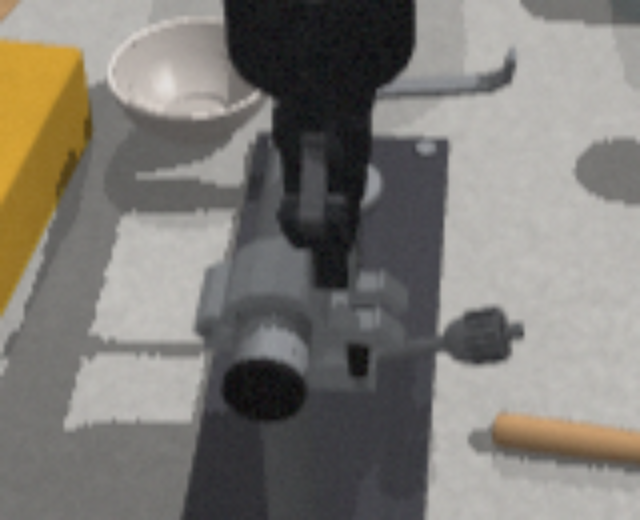

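The half lies closed on the tube (lug at about (370,320) in the crop), with the nut out front at (480,335). The fingers lean on the arch, so lift off and go to the nut.

servo_tool --targets '[{"hand": 1,"x": 0.005,"y": 0,"z": -0.03,"roll": 0},{"hand": 1,"x": 0.01,"y": 0,"z": -0.09,"roll": 0},{"hand": -0.4,"x": 0.06,"y": 0,"z": -0.11,"roll": 0},{"hand": -0.4,"x": 0.12,"y": 0,"z": -0.11,"roll": 0},{"hand": -0.4,"x": 0.146,"y": 0,"z": -0.11,"roll": 0},{"hand": -0.4,"x": 0.146,"y": 0,"z": -0.11,"roll": 0},{"hand": -0.4,"x": 0.146,"y": 0,"z": -0.11,"roll": 0},{"hand": -0.4,"x": 0.146,"y": 0,"z": -0.11,"roll": 0}]'

```text
time: 4.25
tool_pos: [0.4648, 0.1746, 0.265]
tcp_rot: [-0.406, 3.115, -0.0]
wrist_force: [1.1, 0.3, 0.1]
width: 0.699
grip_force: 0.0
```

```bash
python3 -c "
from h import *
st(); print(go(w([-94,150,173])))
shot('side','s3')
cv2.imwrite('pics/c5.png',cv2.resize(cv2.imread('pics/s3.png')[200:330,220:380],None,fx=4,fy=4))"
```

```text
t4.25 pos [0.4648 0.1746 0.265 ] rack [-93.6 150.  265. ] F [1.1 0.3 0.1] w0.699 g0 q6 -1.52
[0.0009 0.     0.184 ]
```

View pics/c5.png

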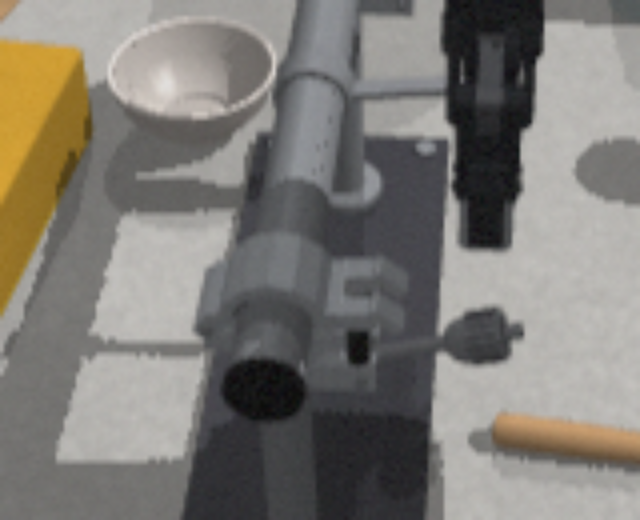

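The half is closed with its fork open to the front at (370,290), and the open fingers are above the nut. Descend and grip it.

servo_tool --targets '[{"hand": -0.4,"x": 0,"y": 0,"z": 0.06,"roll": 0},{"hand": -0.4,"x": 0,"y": 0,"z": 0.12,"roll": 0},{"hand": -0.4,"x": 0,"y": 0,"z": 0.16,"roll": 0},{"hand": -0.4,"x": 0,"y": 0,"z": 0.184,"roll": 0},{"hand": 1,"x": 0,"y": 0,"z": 0.184,"roll": 0},{"hand": 1,"x": 0,"y": 0,"z": 0.184,"roll": 0},{"hand": 1,"x": 0,"y": 0,"z": 0.184,"roll": 0},{"hand": 1,"x": 0,"y": 0,"z": 0.184,"roll": 0},{"hand": 1,"x": 0,"y": 0,"z": 0.184,"roll": 0},{"hand": 1,"x": 0,"y": 0,"z": 0.184,"roll": 0}]' --grip_force 25

```text
time: 5.13
tool_pos: [0.4654, 0.1755, 0.1747]
tcp_rot: [-0.406, 3.112, 0.002]
wrist_force: [0.2, 3.8, -0.8]
width: 0.27
grip_force: 25.4
```

Run:
```python
from h import *
st()
b0=1.3
for b in np.arange(1.3,.55,-.1):
    print(round(b,2),"dx %.4f dz %.4f"%(-59*(np.sin(b0)-np.sin(b))/500,-59*(np.cos(b)-np.cos(b0))/500))
```

```text
t5.13 pos [0.4654 0.1755 0.1747] rack [-92.7 150.7 174.7] F [ 0.2  3.8 -0.8] w0.270 g25 q6 -1.52
1.3 dx -0.0000 dz -0.0000
1.2 dx -0.0037 dz -0.0112
1.1 dx -0.0085 dz -0.0220
1.0 dx -0.0144 dz -0.0322
0.9 dx -0.0213 dz -0.0418
0.8 dx -0.0291 dz -0.0506
0.7 dx -0.0377 dz -0.0587
0.6 dx -0.0471 dz -0.0658
```

servo_tool --targets '[{"hand": 1,"x": -0.002,"y": 0,"z": -0.006,"roll": 0},{"hand": 1,"x": -0.004,"y": 0,"z": -0.011,"roll": 0},{"hand": 1,"x": -0.0085,"y": 0,"z": -0.022,"roll": 0},{"hand": 1,"x": -0.0145,"y": 0,"z": -0.032,"roll": 0},{"hand": 1,"x": -0.021,"y": 0,"z": -0.042,"roll": 0},{"hand": 1,"x": -0.029,"y": 0,"z": -0.051,"roll": 0},{"hand": 1,"x": -0.038,"y": 0,"z": -0.059,"roll": 0},{"hand": 1,"x": -0.038,"y": 0,"z": -0.059,"roll": 0},{"hand": 1,"x": -0.038,"y": 0,"z": -0.059,"roll": 0}]'

```text
time: 5.88
tool_pos: [0.4825, 0.1801, 0.2032]
tcp_rot: [0.406, -3.114, -0.002]
wrist_force: [-1.7, 5.0, -2.5]
width: 0.268
grip_force: 25.0
```

```bash
python3 -c "
from h import *
st()
shot('side','s4')
cv2.imwrite('pics/c6.png',cv2.resize(cv2.imread('pics/s4.png')[200:330,220:380],None,fx=4,fy=4))"
```

```text
t5.88 pos [0.4825 0.1801 0.2032] rack [-75.1 150.7 203.2] F [-1.7  5.  -2.5] w0.268 g25 q6 -1.52
```

View pics/c6.png

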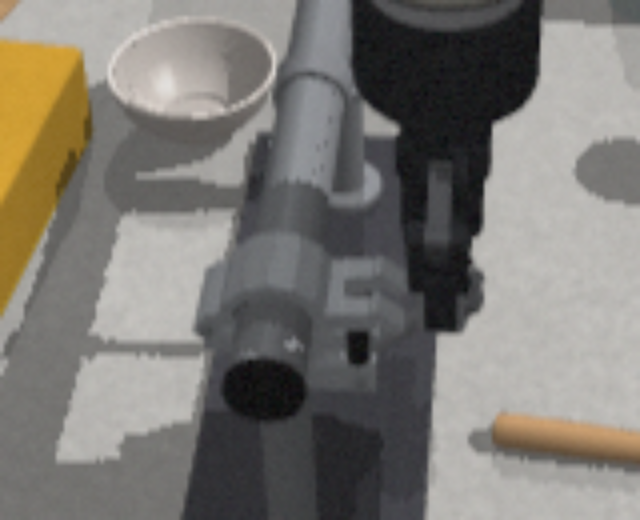

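The fingers hold the lifted nut at about (460,300) in the crop, with the bolt at about 0.7 rad. Release it, back off forwards and shut the fingers.

servo_tool --targets '[{"hand": -0.2,"x": 0,"y": 0,"z": 0,"roll": 0},{"hand": -0.2,"x": 0,"y": 0,"z": 0,"roll": 0},{"hand": -0.2,"x": 0,"y": 0,"z": 0,"roll": 0},{"hand": -0.2,"x": 0.06,"y": 0,"z": 0,"roll": 0},{"hand": -0.2,"x": 0.12,"y": 0,"z": 0,"roll": 0},{"hand": -0.2,"x": 0.13,"y": 0,"z": 0,"roll": 0},{"hand": 1,"x": 0.13,"y": 0,"z": 0,"roll": 0},{"hand": 1,"x": 0.13,"y": 0,"z": 0,"roll": 0},{"hand": 1,"x": 0.13,"y": 0,"z": 0,"roll": 0},{"hand": 1,"x": 0.13,"y": 0,"z": 0,"roll": 0}]'

```text
time: 6.77
tool_pos: [0.4211, 0.1631, 0.2033]
tcp_rot: [-0.406, 3.114, 0.0]
wrist_force: [0.2, -0.8, -1.0]
width: 0.039
grip_force: 0.0
```

```bash
python3 -c "
from h import *
st(); print(go(w([-92,150,208])),go(w([-75,150,217])))
shot('side','s5')
cv2.imwrite('pics/c7.png',cv2.resize(cv2.imread('pics/s5.png')[200:330,220:380],None,fx=4,fy=4))"
```

```text
t6.77 pos [0.4211 0.1631 0.2033] rack [-138.8  150.2  203.3] F [ 0.2 -0.8 -1. ] w0.039 g0 q6 -1.52
[-0.0935 -0.0001 -0.0093] [-0.1276  0.     -0.0273]
```

View pics/c7.png

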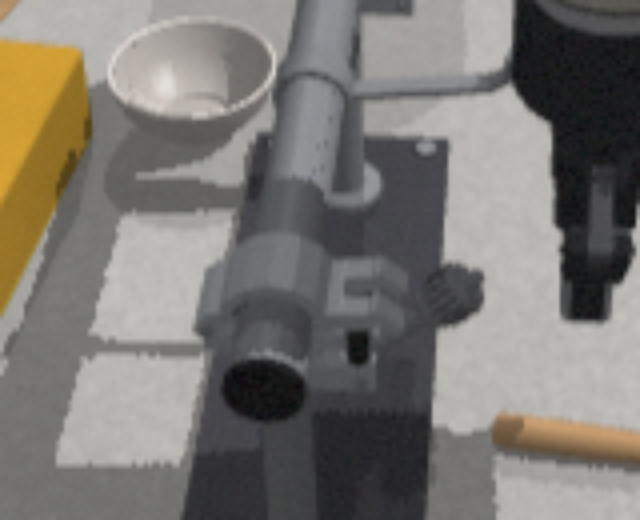

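The bolt stays half up, nut at about (455,295), and the shut fingers stand in front of it. Push in.

servo_tool --targets '[{"hand": 1,"x": -0.03,"y": 0,"z": -0.009,"roll": 0},{"hand": 1,"x": -0.06,"y": 0,"z": -0.009,"roll": 0},{"hand": 1,"x": -0.075,"y": 0,"z": -0.009,"roll": 0},{"hand": 1,"x": -0.09,"y": 0,"z": -0.012,"roll": 0},{"hand": 1,"x": -0.105,"y": 0,"z": -0.022,"roll": 0},{"hand": 1,"x": -0.12,"y": 0,"z": -0.028,"roll": 0},{"hand": 1,"x": -0.13,"y": 0,"z": -0.029,"roll": 0},{"hand": 1,"x": -0.138,"y": 0,"z": -0.03,"roll": 0},{"hand": 1,"x": -0.145,"y": 0,"z": -0.03,"roll": 0},{"hand": 1,"x": -0.145,"y": 0,"z": -0.03,"roll": 0}]'

```text
time: 7.65
tool_pos: [0.4778, 0.1784, 0.2248]
tcp_rot: [0.403, -3.087, 0.006]
wrist_force: [-53.7, -16.1, 62.4]
width: 0.0
grip_force: 42.0
```

```bash
python3 -c "
from h import *
st()"
```

```text
t7.65 pos [0.4778 0.1784 0.2248] rack [-80.  150.2 224.8] F [-53.7 -16.1  62.4] w0.000 g42 q6 -1.52
```

servo_tool --targets '[{"hand": 1,"x": 0.03,"y": 0,"z": -0.01,"roll": 0},{"hand": 1,"x": 0.08,"y": 0,"z": -0.01,"roll": 0},{"hand": 1,"x": 0.12,"y": 0,"z": 0,"roll": 0}]'

```text
time: 7.9
tool_pos: [0.4323, 0.1662, 0.2195]
tcp_rot: [-0.406, 3.113, 0.001]
wrist_force: [-0.1, -0.5, 1.0]
width: 0.0
grip_force: 0.0
```

```bash
python3 -c "
from h import *
st()
shot('side','s6');
cv2.imwrite('pics/c8.png',cv2.resize(cv2.imread('pics/s6.png')[220:310,270:380],None,fx=7,fy=6.6,interpolation=cv2.INTER_CUBIC))"
```

```text
t7.90 pos [0.4323 0.1662 0.2195] rack [-127.1  150.3  219.5] F [-0.1 -0.5  1. ] w0.000 g0 q6 -1.52
```

View pics/c8.png

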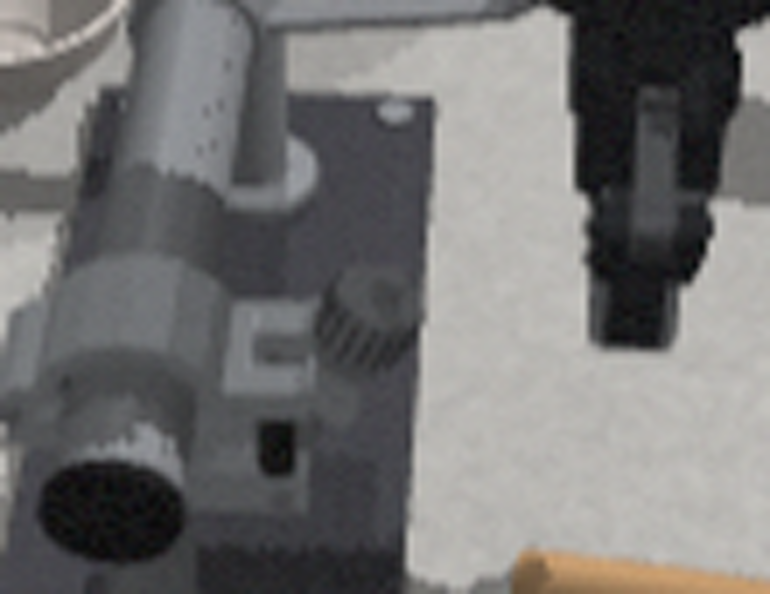

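The nut now leans on the ramp, at about (370,315) in the crop and about 0.45 rad. My fingertip was too high and rode up onto the nut's end. I'll push again with the tip lower so that it bears on the nut's flank.

servo_tool --targets '[{"hand": 1,"x": 0,"y": 0,"z": 0.026,"roll": 0},{"hand": 1,"x": -0.03,"y": 0,"z": 0.026,"roll": 0},{"hand": 1,"x": -0.06,"y": 0,"z": 0.026,"roll": 0},{"hand": 1,"x": -0.07,"y": 0,"z": 0.026,"roll": 0},{"hand": 1,"x": -0.08,"y": 0,"z": 0.026,"roll": 0},{"hand": 1,"x": -0.088,"y": 0,"z": 0.026,"roll": 0},{"hand": 1,"x": -0.096,"y": 0,"z": 0.026,"roll": 0}]'

```text
time: 8.53
tool_pos: [0.474, 0.1773, 0.2045]
tcp_rot: [0.405, -3.104, 0.003]
wrist_force: [-22.7, -5.3, 17.4]
width: 0.001
grip_force: 11.5
```

```bash
python3 -c "
from h import *
st()"
```

```text
t8.53 pos [0.474  0.1773 0.2045] rack [-83.9 150.1 204.5] F [-22.7  -5.3  17.4] w0.001 g12 q6 -1.52
```

servo_tool --targets '[{"hand": 1,"x": 0.002,"y": 0,"z": -0.006,"roll": 0},{"hand": 1,"x": -0.004,"y": 0,"z": -0.01,"roll": 0},{"hand": 1,"x": -0.01,"y": 0,"z": -0.014,"roll": 0},{"hand": 1,"x": -0.016,"y": 0,"z": -0.018,"roll": 0},{"hand": 1,"x": -0.02,"y": 0,"z": -0.022,"roll": 0}]'

```text
time: 8.95
tool_pos: [0.478, 0.1782, 0.2094]
tcp_rot: [0.403, -3.09, 0.006]
wrist_force: [-15.7, -3.7, -10.0]
width: -0.003
grip_force: 7.8
```

```bash
python3 -c "
from h import *
st()"
```

```text
t8.95 pos [0.478  0.1782 0.2094] rack [-79.9 150.  209.4] F [-15.7  -3.7 -10. ] w-0.003 g8 q6 -1.52
```

servo_tool --targets '[{"hand": 1,"x": -0.006,"y": 0,"z": -0.001,"roll": 0},{"hand": 1,"x": -0.012,"y": 0,"z": -0.002,"roll": 0},{"hand": 1,"x": -0.018,"y": 0,"z": -0.004,"roll": 0},{"hand": 1,"x": -0.018,"y": 0,"z": -0.004,"roll": 0}]'

```text
time: 9.28
tool_pos: [0.4968, 0.1832, 0.2175]
tcp_rot: [0.406, -3.115, 0.0]
wrist_force: [-0.9, -0.4, -2.1]
width: 0.001
grip_force: 0.6
```

```bash
python3 -c "
from h import *
st()"
```

```text
t9.28 pos [0.4968 0.1832 0.2175] rack [-60.4 150.  217.5] F [-0.9 -0.4 -2.1] w0.001 g1 q6 -1.52
```

servo_tool --targets '[{"hand": 1,"x": -0.006,"y": 0,"z": 0,"roll": 0},{"hand": 1,"x": -0.01,"y": 0,"z": 0,"roll": 0},{"hand": 1,"x": -0.01,"y": 0,"z": 0,"roll": 0}]'

```text
time: 9.53
tool_pos: [0.4985, 0.1838, 0.2178]
tcp_rot: [0.405, -3.107, 0.002]
wrist_force: [-12.5, -2.8, 4.9]
width: 0.001
grip_force: 6.3
```

```bash
python3 -c "
from h import *
st()"
```

```text
t9.53 pos [0.4985 0.1838 0.2178] rack [-58.6 150.1 217.8] F [-12.5  -2.8   4.9] w0.001 g6 q6 -1.52
```

Seated against its stop, with 12 N and almost no travel. Retreat and re-measure.

servo_tool --targets '[{"hand": 1,"x": 0.04,"y": 0,"z": 0,"roll": 0},{"hand": 1,"x": 0.1,"y": 0,"z": 0,"roll": 0},{"hand": 0.3,"x": 0.16,"y": 0,"z": -0.06,"roll": 0},{"hand": 0.3,"x": 0.2,"y": -0.02,"z": -0.12,"roll": 0},{"hand": 0.3,"x": 0.22,"y": -0.09,"z": -0.16,"roll": 0},{"hand": 0.3,"x": 0.23,"y": -0.16,"z": -0.16,"roll": 0}]'

```text
time: 10.03
tool_pos: [0.4132, 0.0782, 0.3047]
tcp_rot: [-0.411, 3.101, 0.0]
wrist_force: [2.2, -0.1, 0.2]
width: 0.35
grip_force: 0.0
```

Run:
```python
from h import *
st()
a=cv2.cvtColor(read_camera("side"),cv2.COLOR_RGB2GRAY); t=read_camera("top"); cv2.imwrite("pics/s7.png",a); cv2.imwrite("pics/t7.png",t[:,:,::-1])
b=cv2.imread("pics/s6.png",0)
for nm,bt in [("b0",0),("b.45",.45),("b.15",.15)]:
    u,v=proj("side",w([-38-59*np.sin(bt),150,168+59*np.cos(bt)])); u0,v0=proj("side",w([-38-59*np.sin(bt),-150,168+59*np.cos(bt)]))
    p=lambda im,u,v:im[int(v)-2:int(v)+3,int(u)-2:int(u)+3].mean().round()
    print(nm,round(u),round(v),"now",p(a,u,v),"before",p(b,u,v))
d=cv2.absdiff(a,b)[240:300,285:340]; ys,xs=np.where(d>25); 
x=a[245:292:2,292:336:2]
print(x)
print("unmoved check"); 
# mug: bright low-saturation rim at top view
t0=cv2.imread("pics/top0.png"); 
for nm,(x0,y0,x1,y1) in dict(mug=(440,325,505,375),tum=(390,300,440,350),jar=(485,270,520,310)).items():
    print(nm,cv2.absdiff(t0,t[:,:,::-1])[y0:y1,x0:x1].mean().round(1))
g=cv2.cvtColor(t0,cv2.COLOR_BGR2GRAY)[335:366,436:500]; print(g[::2,::2])
```

```text
t10.03 pos [0.4132 0.0782 0.3047] rack [-168.3   70.2  304.7] F [ 2.2 -0.1  0.2] w0.350 g0 q6 -1.71
b0 310 265 now 103.0 before 80.0
b.45 325 268 now 69.0 before 73.0
b.15 315 265 now 85.0 before 73.0
[[ 91  90  83  80  67  59  66  69  78  95 144 143  67  66  65  68  65  69
   68  68 173 175]
 [100  86  80  73  70  58  66  69  92 110 143 132  63  67  67  71  66  69
   68  70 171 173]
 [ 98  86  76  73  66  73 115 115 119 116 133  83  68  65  67  66  67  71
   68  68 173 175]
 [ 94  87  80  72  67  68  94  95  99  94  74  66  66  67  67  69  69  72
   68  67 169 171]
 [ 94  84  77  69  63  56  60  63  67  59  56  71  65  69  69  68  70  69
   71  72 170 175]
 [ 92  85  78  72  65  59  57  60  58  60  69  69  66  69  67  68  70  70
   71  66 173 173]
 [ 92  84  80  70  63  56  61  61  64  81  68  69  69  68  69  68  71  68
   72  76 177 177]
 [105  98  86  70  60  56  62  88  87 111  89  86  66  66  70  67  69  71
   69  82 177 177]
 [114 111  96  87  64  59  89  89  66  69  79  94  64  65  70  68  71  68
   67  96 177 173]
 [111 112  95  94  96  66 131 119  99  99 120 120  66  69  70 
[... 2800 characters left out ...]
5  85  84  86  86 148 196 171 154]
 [150 154 152 150 150 147 153 151 152 126  93  98  97  97 109 191 139 110
  109 107 107 106  89  85  86  86  85  91 174 186 168 152]
 [154 152 153 149 149 147 152 150 150 147 115 106 104 104 105 159 189 123
  108 107 108  98  86  86  87  86  86 133 193 178 161 158]
 [150 147 151 150 150 148 155 152 153 150 146 117 112 113 110 118 184 179
  125 107  97  85  86  87  85  87 123 185 186 176 161 156]
 [152 148 150 151 153 151 149 149 151 155 154 145 127 120 119 118 125 184
  189 143 106  93  91  92 108 145 189 188 181 177 163 158]
 [150 150 147 150 149 153 147 150 154 152 148 153 151 143 131 129 128 129
  161 191 193 183 180 182 190 195 175 175 180 178 164 157]]
```

The place where the leaning nut stood now shows bare foot plate, and the nut texture sits at about (310,265) as predicted for the upright bolt. The mug and its neighbours are unmoved. Next I work out the mug grasp.

Run:
```python
from h import *
c=plane("top",479.4,350.7,.095); hs=[plane("top",u,350.8,.0825) for u in (452,458)]
print(c,[np.arctan2(-(h-c)[0],(h-c)[1]).round(3) for h in hs],[np.linalg.norm((h-c)[:2]).round(4) for h in hs])
l,r,tp,bt=[plane("top",*q,.095) for q in((463.7,350.7),(495,350.7),(479.4,335.3),(479.4,366))]
print(np.linalg.norm(l-r),np.linalg.norm(tp-bt))
y=np.mean([np.arctan2(-(h-c)[0],(h-c)[1]) for h in hs]); d=np.array([-np.sin(y),np.cos(y),0])
g=c-.031*d; print("g",g); st()
for z in (.17,.055): print(go([g[0],g[1],z],y+np.pi/2))
```

```text
[ 0.35930504 -0.33596278  0.095     ] [np.float64(0.139), np.float64(0.139)] [np.float64(0.0542), np.float64(0.0416)]
0.06530635579808682 0.0627607246272038
g [ 0.36359879 -0.36666398  0.095     ]
t10.13 pos [0.413  0.0743 0.301 ] rack [-169.6   66.5  301. ] F [-0.3  0.8 -0.5] w0.350 g0 q6 -1.70
(array([ 0.3196, -0.8277,  0.2624]), np.float64(0.0368))
(array([ 0.3212, -0.8269,  0.4924]), np.float64(0.0368))
```

servo_tool --targets '[{"hand": 0.3,"x": 0.03,"y": -0.08,"z": 0.0,"roll": 0.01},{"hand": 0.3,"x": 0.06,"y": -0.16,"z": 0.03,"roll": 0.03},{"hand": 0.3,"x": 0.09,"y": -0.24,"z": 0.06,"roll": 0.037},{"hand": 0.3,"x": 0.12,"y": -0.32,"z": 0.09,"roll": 0.037},{"hand": 0.3,"x": 0.16,"y": -0.4,"z": 0.12,"roll": 0.037},{"hand": 0.3,"x": 0.19,"y": -0.48,"z": 0.15,"roll": 0.037},{"hand": 0.3,"x": 0.22,"y": -0.56,"z": 0.18,"roll": 0.037},{"hand": 0.3,"x": 0.25,"y": -0.64,"z": 0.21,"roll": 0.037},{"hand": 0.3,"x": 0.28,"y": -0.72,"z": 0.24,"roll": 0.037},{"hand": 0.3,"x": 0.32,"y": -0.828,"z": 0.262,"roll": 0.037}]'

```text
time: 10.97
tool_pos: [0.3669, -0.3185, 0.1775]
tcp_rot: [-0.224, 3.133, -0.0]
wrist_force: [1.3, 0.9, -0.1]
width: 0.352
grip_force: 0.0
```

servo_tool --targets '[{"hand": 0.3,"x": 0,"y": 0,"z": 0,"roll": 0},{"hand": 0.3,"x": 0,"y": 0,"z": 0,"roll": 0},{"hand": 0.3,"x": 0,"y": 0,"z": 0,"roll": 0}]'

```text
time: 11.22
tool_pos: [0.3674, -0.3166, 0.1784]
tcp_rot: [-0.223, 3.133, 0.001]
wrist_force: [-0.1, 0.1, -0.1]
width: 0.351
grip_force: 0.0
```

Run:
```python
from h import *
st(); g=[.3636,-.3667]
for z in (.17,.055): print(go([*g,z],.139+np.pi/2))
```

```text
t11.22 pos [ 0.3674 -0.3166  0.1784] rack [-314.9 -299.3  178.4] F [-0.1  0.1 -0.1] w0.351 g0 q6 -2.48
(array([ 0.0217, -0.0981,  0.0167]), np.float64(0.001))
(array([ 0.0218, -0.0982,  0.2467]), np.float64(0.001))
```

The last joint is near its limit (-2.48), so I turn the hand half round before grasping.

servo_tool --targets '[{"hand": 0.3,"x": 0,"y": 0,"z": 0,"roll": 0.039},{"hand": 0.3,"x": 0,"y": 0,"z": 0,"roll": 0.078},{"hand": 0.3,"x": 0,"y": 0,"z": 0,"roll": 0.117},{"hand": 0.3,"x": 0,"y": 0,"z": 0,"roll": 0.156},{"hand": 0.3,"x": 0,"y": 0,"z": 0,"roll": 0.195},{"hand": 0.3,"x": 0,"y": 0,"z": 0,"roll": 0.234},{"hand": 0.3,"x": 0,"y": 0,"z": 0,"roll": 0.273},{"hand": 0.3,"x": 0,"y": 0,"z": 0,"roll": 0.312},{"hand": 0.3,"x": 0,"y": 0,"z": 0,"roll": 0.351},{"hand": 0.3,"x": 0,"y": 0,"z": 0,"roll": 0.39}]'

```text
time: 12.05
tool_pos: [0.3682, -0.3151, 0.1794]
tcp_rot: [1.622, 2.688, 0.0]
wrist_force: [0.8, -1.3, -0.1]
width: 0.352
grip_force: 0.0
```

servo_tool --targets '[{"hand": 0.3,"x": 0,"y": 0,"z": 0,"roll": 0.039},{"hand": 0.3,"x": 0,"y": 0,"z": 0,"roll": 0.078},{"hand": 0.3,"x": 0,"y": 0,"z": 0,"roll": 0.117},{"hand": 0.3,"x": 0,"y": 0,"z": 0,"roll": 0.156},{"hand": 0.3,"x": 0,"y": 0,"z": 0,"roll": 0.195},{"hand": 0.3,"x": 0,"y": 0,"z": 0,"roll": 0.234},{"hand": 0.3,"x": 0,"y": 0,"z": 0,"roll": 0.273},{"hand": 0.3,"x": 0,"y": 0,"z": 0,"roll": 0.312},{"hand": 0.3,"x": 0,"y": 0,"z": 0,"roll": 0.351},{"hand": 0.3,"x": 0,"y": 0,"z": 0,"roll": 0.39}]'

```text
time: 12.88
tool_pos: [0.3682, -0.3151, 0.1794]
tcp_rot: [2.873, 1.267, 0.002]
wrist_force: [-0.2, 0.5, 0.0]
width: 0.35
grip_force: 0.0
```

servo_tool --targets '[{"hand": 0.3,"x": 0,"y": 0,"z": 0,"roll": 0.039},{"hand": 0.3,"x": 0,"y": 0,"z": 0,"roll": 0.078},{"hand": 0.3,"x": 0,"y": 0,"z": 0,"roll": 0.117},{"hand": 0.3,"x": 0,"y": 0,"z": 0,"roll": 0.156},{"hand": 0.3,"x": 0,"y": 0,"z": 0,"roll": 0.195},{"hand": 0.3,"x": 0,"y": 0,"z": 0,"roll": 0.22},{"hand": 0.3,"x": 0,"y": 0,"z": 0,"roll": 0.22},{"hand": 0.3,"x": 0,"y": 0,"z": 0,"roll": 0.22}]'

```text
time: 13.55
tool_pos: [0.3679, -0.3155, 0.1791]
tcp_rot: [3.132, 0.232, 0.002]
wrist_force: [0.1, 0.0, 0.7]
width: 0.349
grip_force: 0.0
```

Run:
```python
from h import *
st(); g=[.3636,-.3667]
for z in (.12,.057): print(go([*g,z],.139+np.pi/2))
```

```text
t13.55 pos [ 0.3679 -0.3155  0.1791] rack [-314.1 -298.4  179.1] F [0.1 0.  0.7] w0.349 g0 q6 0.66
(array([-0.0236,  0.0998,  0.1183]), np.float64(0.0027))
(array([-0.0238,  0.0997,  0.2443]), np.float64(0.0027))
```

servo_tool --targets '[{"hand": 0.3,"x": -0.012,"y": 0.05,"z": 0,"roll": 0.003},{"hand": 0.3,"x": -0.024,"y": 0.1,"z": 0,"roll": 0.003},{"hand": 0.3,"x": -0.024,"y": 0.1,"z": 0.05,"roll": 0.003},{"hand": 0.3,"x": -0.024,"y": 0.1,"z": 0.1,"roll": 0.003},{"hand": 0.3,"x": -0.024,"y": 0.1,"z": 0.13,"roll": 0.003},{"hand": 0.3,"x": -0.024,"y": 0.1,"z": 0.16,"roll": 0.003},{"hand": 0.3,"x": -0.024,"y": 0.1,"z": 0.18,"roll": 0.003},{"hand": 0.3,"x": -0.024,"y": 0.1,"z": 0.2,"roll": 0.003}]'

```text
time: 14.22
tool_pos: [0.3625, -0.3674, 0.0778]
tcp_rot: [-3.134, -0.213, -0.0]
wrist_force: [-0.0, -1.3, -0.4]
width: 0.348
grip_force: 0.0
```

Run:
```python
from h import *
st(); print(go([.3636,-.3667,.057],.139+np.pi/2))
```

```text
t14.22 pos [ 0.3625 -0.3674  0.0778] rack [-332.8 -347.    77.8] F [-0.  -1.3 -0.4] w0.348 g0 q6 0.59
(array([ 0.0024, -0.001 ,  0.0416]), np.float64(-0.001))
```

servo_tool --targets '[{"hand": 0.3,"x": 0.002,"y": -0.001,"z": 0.02,"roll": 0},{"hand": 0.3,"x": 0.002,"y": -0.001,"z": 0.042,"roll": 0},{"hand": 0.3,"x": 0.002,"y": -0.001,"z": 0.042,"roll": 0},{"hand": 1,"x": 0.002,"y": -0.001,"z": 0.042,"roll": 0},{"hand": 1,"x": 0.002,"y": -0.001,"z": 0.042,"roll": 0},{"hand": 1,"x": 0.002,"y": -0.001,"z": 0.042,"roll": 0},{"hand": 1,"x": 0.002,"y": -0.001,"z": 0.042,"roll": 0},{"hand": 1,"x": 0.002,"y": -0.001,"z": 0.042,"roll": 0},{"hand": 1,"x": 0.002,"y": -0.001,"z": 0.042,"roll": 0}]' --grip_force 70

```text
time: 14.97
tool_pos: [0.3632, -0.3675, 0.0576]
tcp_rot: [3.134, 0.21, 0.001]
wrist_force: [-0.6, 0.1, -1.5]
width: 0.093
grip_force: 65.3
```

```bash
python3 -c "
from h import *
st()"
```

```text
t14.97 pos [ 0.3632 -0.3675  0.0576] rack [-332.1 -347.3   57.6] F [-0.6  0.1 -1.5] w0.093 g65 q6 0.60
```

Gripped on the 6 mm wall. Lift.

servo_tool --targets '[{"hand": 1,"x": 0,"y": 0,"z": -0.03,"roll": 0},{"hand": 1,"x": 0,"y": 0,"z": -0.08,"roll": 0},{"hand": 1,"x": 0,"y": 0,"z": -0.14,"roll": 0},{"hand": 1,"x": 0,"y": 0,"z": -0.2,"roll": 0},{"hand": 1,"x": 0,"y": 0,"z": -0.26,"roll": 0},{"hand": 1,"x": 0,"y": 0,"z": -0.31,"roll": 0},{"hand": 1,"x": 0,"y": 0,"z": -0.335,"roll": 0},{"hand": 1,"x": 0,"y": 0,"z": -0.335,"roll": 0},{"hand": 1,"x": 0,"y": 0,"z": -0.335,"roll": 0}]'

```text
time: 15.72
tool_pos: [0.3631, -0.3673, 0.2247]
tcp_rot: [3.134, 0.21, 0.001]
wrist_force: [0.3, 0.2, -2.8]
width: 0.092
grip_force: 65.5
```

Run:
```python
from h import *
st(); print(go(w([-150,-88,225]),YAW+np.pi/2),bot.read_state()["torque"].round(2))
```

```text
t15.72 pos [ 0.3631 -0.3673  0.2247] rack [-332.1 -347.1  224.7] F [ 0.3  0.2 -2.8] w0.092 g66 q6 0.60
(array([ 0.2949, -0.5606, -0.0009]), np.float64(-0.0409)) [-0.05 -0.04  0.07]
```

servo_tool --targets '[{"hand": 1,"x": 0.015,"y": -0.028,"z": 0,"roll": -0.004},{"hand": 1,"x": 0.045,"y": -0.085,"z": 0,"roll": -0.008},{"hand": 1,"x": 0.08,"y": -0.15,"z": 0,"roll": -0.014},{"hand": 1,"x": 0.115,"y": -0.22,"z": 0,"roll": -0.02},{"hand": 1,"x": 0.15,"y": -0.29,"z": 0,"roll": -0.026},{"hand": 1,"x": 0.185,"y": -0.36,"z": 0,"roll": -0.032},{"hand": 1,"x": 0.22,"y": -0.42,"z": 0,"roll": -0.038},{"hand": 1,"x": 0.255,"y": -0.48,"z": 0,"roll": -0.041},{"hand": 1,"x": 0.28,"y": -0.53,"z": 0,"roll": -0.041},{"hand": 1,"x": 0.295,"y": -0.56,"z": 0,"roll": -0.041}]'

```text
time: 16.55
tool_pos: [0.4708, -0.0669, 0.2216]
tcp_rot: [-3.111, -0.414, 0.007]
wrist_force: [0.3, -0.3, -3.0]
width: 0.095
grip_force: 65.8
```

servo_tool --targets '[{"hand": 1,"x": 0,"y": 0,"z": 0,"roll": 0},{"hand": 1,"x": 0,"y": 0,"z": 0,"roll": 0},{"hand": 1,"x": 0,"y": 0,"z": 0,"roll": 0}]'

```text
time: 16.8
tool_pos: [0.4707, -0.0704, 0.2228]
tcp_rot: [-3.114, -0.412, 0.006]
wrist_force: [0.1, 0.5, -2.5]
width: 0.092
grip_force: 65.8
```

Run:
```python
from h import *
st(); t=shot("top","t8"); s=shot("side","s8")
print(go(w([-130,-88,225]),YAW+np.pi/2),go(w([-75,-88,225]),YAW+np.pi/2))
# handle in the top view: find bright blob near the predicted handle
p=proj("top",w([-150,-57+50,167+82])); q=proj("top",w([-150,-57,167+95])); print(p,q, proj("side",w([-150,-57+66,167+50])))
g=cv2.cvtColor(t,cv2.COLOR_RGB2GRAY); u,v=map(int,p); print(g[v-14:v+15:2,u-20:u+21:2])
```

```text
t16.80 pos [ 0.4707 -0.0704  0.2228] rack [-151.3  -88.2  222.8] F [ 0.1  0.5 -2.5] w0.092 g66 q6 1.11
(array([ 0.0421, -0.0017, -0.0027]), np.float64(-0.0003)) (array([ 0.1521, -0.0018, -0.0029]), np.float64(-0.0003))
(np.float64(321.97523774463644), np.float64(274.12608611392386)) (np.float64(348.97583610549873), np.float64(269.74990082077665)) (np.float64(371.28452194893424), np.float64(223.2211183592369))
[[184 184 186 188 188 184 185 187 187 187 192 189 148  56  58  67  71  74
   76  71  62]
 [189 187 185 188 190 185 186 190 185 185 190 185 109  53  61  68  72  75
   73  68  60]
 [190 186 186 184 185 182 186 190 184 184 188 177  67  57  65  69  73  74
   71  67  68]
 [190 185 185 185 183 185 190 187 190 188 187 134  54  59  66  70  73  75
   70  63  71]
 [181 184 185 186 185 186 187 187 191 191 183  91  53  61  67  73  74  73
   70  65  68]
 [183 185 186 190 184 186 186 189 189 185 171  55  56  64  69  72  76  71
   63  42  41]
 [181 185 184 184 186 186 189 190 183 174 112  51  60  67  72  74  74  70
   56  37  36]
 [186 186 184 181 188 188 179 151 146 155  61  55  63  68  72  76  72  68
   52  46  40]
 [190 190 183 186 189 188 139 139 181 157  53  57  66  69  73  76  70  69
  111 117 116]
 [188 188 187 184 184 188 159 164 163 104  51  60  67  72  75  74  69 111
  136 120 120]
 [186 189 187 184 190 187 158 155 147  59  55  65  70  73  75  72  67 168
  181 129 119]
 [182 188 190 185 184 188 185 186 125  51  59  68  70  74  76  71  71 125
  187 180 132]
 [186 189 189 187 191 189 191 191  93  53  62  68  71  76  72  69  82 122
  135 191 196]
 [190 189 189 192 190 192 189 180  57  57  64  69  73  75  72  74 127 125
  131 141 188]
 [183 186 188 186 184 189 190 121  46  58  67  71  76  75  69  85 178 141
  132 137 141]]
```

Handle end in the top frame sits at about (316,277), within about 4 mm of prediction, so the hook will pass through the opening. Move in.

servo_tool --targets '[{"hand": 1,"x": 0.02,"y": 0,"z": -0.002,"roll": 0},{"hand": 1,"x": 0.04,"y": 0,"z": -0.002,"roll": 0},{"hand": 1,"x": 0.06,"y": 0,"z": -0.002,"roll": 0},{"hand": 1,"x": 0.08,"y": 0,"z": -0.002,"roll": 0},{"hand": 1,"x": 0.1,"y": 0,"z": -0.002,"roll": 0}]'

```text
time: 17.32
tool_pos: [0.5217, -0.057, 0.2259]
tcp_rot: [3.115, 0.411, 0.001]
wrist_force: [0.9, 0.2, -2.0]
width: 0.088
grip_force: 65.8
```

Run:
```python
from h import *
st(); print(go(w([-74,-88,223]),YAW+np.pi/2))
```

```text
t17.32 pos [ 0.5217 -0.057   0.2259] rack [-98.6 -88.5 225.9] F [ 0.9  0.2 -2. ] w0.088 g66 q6 1.15
(array([ 0.0492, -0.001 ,  0.0058]), np.float64(0.0))
```

servo_tool --targets '[{"hand": 1,"x": 0.02,"y": 0,"z": 0.002,"roll": 0},{"hand": 1,"x": 0.04,"y": -0.001,"z": 0.004,"roll": 0},{"hand": 1,"x": 0.049,"y": -0.001,"z": 0.006,"roll": 0},{"hand": 1,"x": 0.049,"y": -0.001,"z": 0.02,"roll": 0},{"hand": 1,"x": 0.049,"y": -0.001,"z": 0.035,"roll": 0},{"hand": 1,"x": 0.049,"y": -0.001,"z": 0.047,"roll": 0},{"hand": 1,"x": 0.049,"y": -0.001,"z": 0.056,"roll": 0},{"hand": 1,"x": 0.049,"y": -0.001,"z": 0.056,"roll": 0}]'

```text
time: 17.98
tool_pos: [0.5425, -0.0501, 0.1963]
tcp_rot: [-3.114, -0.41, 0.004]
wrist_force: [-0.8, 0.6, -2.1]
width: 0.092
grip_force: 65.8
```

Run:
```python
from h import *
st()
```

```text
t17.98 pos [ 0.5425 -0.0501  0.1963] rack [-76.7 -87.2 196.3] F [-0.8  0.6 -2.1] w0.092 g66 q6 1.17
```

servo_tool --targets '[{"hand": 1,"x": 0,"y": 0,"z": 0.003,"roll": 0},{"hand": 1,"x": 0,"y": 0,"z": 0.006,"roll": 0},{"hand": 1,"x": 0,"y": 0,"z": 0.008,"roll": 0},{"hand": 1,"x": 0,"y": 0,"z": 0.01,"roll": 0},{"hand": 1,"x": 0,"y": 0,"z": 0.01,"roll": 0}]'

```text
time: 18.4
tool_pos: [0.5441, -0.05, 0.1946]
tcp_rot: [-3.114, -0.411, -0.002]
wrist_force: [-4.1, 2.1, 6.1]
width: 0.091
grip_force: 68.8
```

Run:
```python
from h import *
st()
```

```text
t18.40 pos [ 0.5441 -0.05    0.1946] rack [-75.1 -87.6 194.6] F [-4.1  2.1  6.1] w0.091 g69 q6 1.17
```

The bar rests on the hook arm at the predicted height. Ease off, release and lift out.

servo_tool --targets '[{"hand": 1,"x": 0,"y": 0,"z": -0.006,"roll": 0},{"hand": 1,"x": 0,"y": 0,"z": -0.006,"roll": 0},{"hand": 0.3,"x": 0,"y": 0,"z": -0.006,"roll": 0},{"hand": 0.3,"x": 0,"y": 0,"z": -0.006,"roll": 0},{"hand": 0.3,"x": 0,"y": 0,"z": -0.006,"roll": 0},{"hand": 0.3,"x": 0,"y": 0,"z": -0.05,"roll": 0},{"hand": 0.3,"x": 0,"y": 0,"z": -0.12,"roll": 0},{"hand": 0.3,"x": 0,"y": 0,"z": -0.2,"roll": 0},{"hand": 0.3,"x": -0.05,"y": 0.02,"z": -0.26,"roll": 0},{"hand": 0.3,"x": -0.12,"y": 0.05,"z": -0.28,"roll": 0}]'

```text
time: 19.23
tool_pos: [0.4958, -0.0899, 0.339]
tcp_rot: [3.111, 0.415, 0.015]
wrist_force: [-0.6, -1.4, 1.0]
width: 0.352
grip_force: 0.0
```

servo_tool --targets '[{"hand": 0.3,"x": -0.06,"y": 0.07,"z": 0,"roll": 0},{"hand": 0.3,"x": -0.12,"y": 0.14,"z": 0,"roll": 0},{"hand": 0.3,"x": -0.15,"y": 0.22,"z": 0,"roll": 0},{"hand": 0.3,"x": -0.15,"y": 0.3,"z": 0,"roll": 0},{"hand": 0.3,"x": -0.15,"y": 0.38,"z": 0,"roll": 0},{"hand": 0.3,"x": -0.15,"y": 0.4,"z": 0,"roll": 0},{"hand": 0.3,"x": -0.15,"y": 0.4,"z": 0,"roll": 0},{"hand": 0.3,"x": -0.15,"y": 0.4,"z": 0,"roll": 0},{"hand": 0.3,"x": -0.15,"y": 0.4,"z": 0,"roll": 0},{"hand": 0.3,"x": -0.15,"y": 0.4,"z": 0,"roll": 0}]'

```text
time: 20.07
tool_pos: [0.4718, -0.3012, 0.3328]
tcp_rot: [-3.114, -0.413, 0.0]
wrist_force: [-1.1, 0.1, 0.1]
width: 0.351
grip_force: 0.0
```

Run:
```python
from h import *
st()
import time
fr=[cv2.cvtColor(read_camera("side"),cv2.COLOR_RGB2GRAY) for _ in range(40)]
x0,y0,x1,y1=290,150,420,270
for i in range(4,40,5): print(cv2.absdiff(fr[i],fr[i-3])[y0:y1,x0:x1].astype(int).clip(8).sum()-8*(x1-x0)*(y1-y0),end=" ")
cv2.imwrite("pics/s9.png",fr[-1]); t=shot("top","t9"); st()
b=cv2.imread("pics/s6.png",0); d=(cv2.absdiff(fr[-1],b)>30).astype(np.uint8)
n,l,s,c=cv2.connectedComponentsWithStats(cv2.morphologyEx(d,cv2.MORPH_OPEN,np.ones((3,3))))
for i in range(1,n):
    if s[i][4]>60: print(s[i],c[i].round())
print(proj("side",w([-75,-10,150])),proj("side",w([-75,-10,110])))
b=cv2.imread("pics/top0.png",0); d=(cv2.absdiff(cv2.cvtColor(t,cv2.COLOR_RGB2GRAY),b)>30).astype(np.uint8)
n,l,s,c=cv2.connectedComponentsWithStats(cv2.morphologyEx(d,cv2.MORPH_OPEN,np.ones((3,3))))
print("top")
for i in range(1,n):
    if s[i][4]>60: print(s[i],c[i].round())
print(proj("top",w([-75,-10,150])))
```

```text
t20.07 pos [ 0.4718 -0.3012  0.3328] rack [-210.  -311.4  332.8] F [-1.1  0.1  0.1] w0.351 g0 q6 0.69
40875 34973 47301 40597 42782 38779 35864 32218 t22.12 pos [ 0.4718 -0.3026  0.3328] rack [-210.4 -312.8  332.8] F [-0.8  0.6 -1.6] w0.351 g0 q6 0.69
[395   0   9  20 148] [399.  10.]
[470   0  20  41 525] [479.  17.]
[ 483    0  157   73 5619] [569.  29.]
[380  22  37  40 815] [398.  41.]
[444  22  24  20 284] [455.  31.]
[ 340   27   56  246 6830] [362. 162.]
[372  31   7  20 110] [375.  41.]
[420  42  19   8 105] [427.  45.]
[431  44  55  28 597] [461.  60.]
[386  57  16  14 124] [394.  63.]
[413  62  14  13 117] [418.  68.]
[373  64  21  52 719] [382.  93.]
[353  67  17  46 561] [362.  90.]
[ 583  100   57  138 2952] [619. 172.]
[299 173  12   9  86] [304. 177.]
[290 184  40  74 869] [302. 219.]
[424 185  16  10 128] [431. 189.]
[414 192  25  33 538] [426. 208.]
[ 196  199   86  102 2414] [230. 231.]
[568 211  11  21 100] [572. 221.]
[317 224  30  46 732] [332. 246.]
[ 524  235  107   74 2664] [559. 273.]
[243 260  26  26 426] [255. 276.]
[303 266  12   7  66] [308. 268.]
[570 26
[... 783 characters left out ...]
   32 1476] [278. 186.]
[  347   172   293   308 33104] [503. 352.]
[  0 178  11   9  63] [  4. 182.]
[   0  181   90   55 1976] [ 41. 207.]
[224 186  16   8  99] [231. 190.]
[ 267  187  126   40 1418] [330. 204.]
[218 210  35  10 163] [236. 215.]
[111 227  48  12 289] [138. 233.]
[ 290  226   51   37 1204] [315. 243.]
[   0  230   51   61 1610] [ 25. 256.]
[235 241   9  23 138] [239. 254.]
[158 282  16  13 146] [166. 288.]
[615 288  25  22 275] [629. 296.]
[286 341  15   6  69] [293. 343.]
[303 346  23  43 457] [316. 367.]
[ 188  372   79  108 3978] [230. 441.]
[524 373  11  10  75] [529. 378.]
[317 392  15  45 448] [324. 412.]
(np.float64(318.7464337120384), np.float64(245.27354992338854))
```

A mug-sized blob hangs at (332,246) in the side view and (315,243) in the top view, as predicted for the hook. Wait for it to stop swinging, with the hand well away.

Run:
```python
from h import *
def d():
    f=[cv2.GaussianBlur(cv2.cvtColor(read_camera("side"),cv2.COLOR_RGB2GRAY),(5,5),0).astype(float) for _ in range(8)]
    r=lambda x0,y0,x1,y1: round(float(np.mean([np.abs(f[i]-f[i-2])[y0:y1,x0:x1].mean() for i in range(2,8)])),2)
    return r(312,220,352,275), r(380,280,420,330), f[-1]
for k in range(6):
    for _ in range(8): read_camera("top")
    a=d(); print(bot.read_state()["time"].round(2),a[:2])
f=a[2]; print(f[222:282:4,308:356:3].astype(int))
t=cv2.cvtColor(read_camera("top"),cv2.COLOR_RGB2GRAY); t0=cv2.imread("pics/top0.png",0)
# bystanders: template shift
for nm,(u,v,m) in dict(tum=(414,324,20),jar=(500,290,16),salt=(161,272,14),spoon=(294,300,35),bottle=(178,168,20),bowl=(400,165,24)).items():
    T=t0[v-m:v+m,u-m:u+m]; S=t[v-m-10:v+m+10,u-m-10:u+m+10]; q=cv2.matchTemplate(S,T,cv2.TM_CCOEFF_NORMED); _,mx,_,loc=cv2.minMaxLoc(q); print(nm,loc[0]-10,loc[1]-10,round(mx,2))
```

```text
Traceback (most recent call last):
AttributeError: 'float' object has no attribute 'round'
```

Run:
```python
from h import *
def d():
    f=[cv2.GaussianBlur(cv2.cvtColor(read_camera("side"),cv2.COLOR_RGB2GRAY),(5,5),0).astype(float) for _ in range(6)]
    r=lambda x0,y0,x1,y1: round(float(np.mean([np.abs(f[i]-f[i-2])[y0:y1,x0:x1].mean() for i in range(2,6)])),2)
    return r(312,220,352,275), r(380,280,420,330), f[-1]
for k in range(4):
    for _ in range(12): read_camera("top")
    a=d(); print(round(float(bot.read_state()["time"]),2),a[:2])
f=a[2]; print(f[222:282:4,308:356:3].astype(int))
t=cv2.cvtColor(read_camera("top"),cv2.COLOR_RGB2GRAY); t0=cv2.imread("pics/top0.png",0)
for nm,(u,v,m) in dict(tum=(414,324,20),jar=(500,290,16),salt=(161,272,14),spoon=(294,300,35),bottle=(178,168,20),bowl=(400,165,24)).items():
    T=t0[v-m:v+m,u-m:u+m]; S=t[v-m-10:v+m+10,u-m-10:u+m+10]; q=cv2.matchTemplate(S,T,cv2.TM_CCOEFF_NORMED); _,mx,_,loc=cv2.minMaxLoc(q); print(nm,loc[0]-10,loc[1]-10,round(mx,2))
```

```text
23.82 (3.84, 0.41)
24.72 (0.66, 0.42)
25.62 (0.45, 0.42)
26.52 (0.45, 0.43)
[[ 76  87  87  86  84  83  83  85 114  97  99 104 132 162 172 172]
 [ 78 128 143 133 105 112 116 113 110 141 194 197 188 172 173 173]
 [ 82 136 151 134 106 114 116 114 107 146 196 197 188 170 172 172]
 [ 82  92  97 100 108 114 117 113 102 142 197 197 187 170 173 172]
 [ 81  75  66  80 108 114 117 112  94 106 191 197 188 170 172 173]
 [ 79 118  94  84 108 115 116 110  89 106 194 197 187 170 173 174]
 [ 83 126 122  89 109 115 112 107 105 107 175 195 186 169 174 173]
 [107 107  76  90 109 108 105 104 104 102 142 185 185 167 173 174]
 [ 59  61  66  88  92  87  86  86  85  87  87  93 129 159 172 174]
 [ 77  82  74  81  86  85  86  86  86  86  86  86  86 113 172 170]
 [ 74  70  90  69  77  85  86  86  86  86  87  89 107 159 174 172]
 [ 67  68  60  61  69  68  69  88 149 155 161 168 173 173 176 177]
 [ 53  54  49  77  87  69  68  97 172 172 172 172 174 175 175 173]
 [ 65  64  73  75  79  68  67 105 173 173 173 173 172 171 172 172]
 [ 87  86  83  85  78  67  67 112 174 172 170 171 169 173 170 170]]
tum 0 0 1.0
jar 8 10 0.63
salt -1 0 0.95
spoon 0 0 0.8
bottle 0 0 0.47
bowl 0 0 0.83
```

```bash
python3 -c "
from h import *
print(ticket.finish_job())"
```

```text
the job is handed in; nothing more can be done
None
```

I handed the job in at about 27 s: the clamp is shut with its nut snapped in behind the lip, and the mug hangs at rest by its handle on the hook. In the last picture the tumbler, salt mill, spoon and bowl were where they started, the arm probably hid the jar, the bottle's match was weak, and a first push on the bolt reached about 83 N at the wrist (limit 120 N) before I backed off.

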